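Reset the tripped reactor limiter behind its hidden hatch catch

TASK

The reactor's over-temperature limiter has tripped. Feel along the plain grey strip on top of the limiter box, in front of its metal hatch, for the flush release plate hidden in it, and press it in so that the hatch springs open. Then press the blue reset button inside fully home, and take the hand away with the hatch left open; pick up or shift none of the lab ware standing around.

Things in the scene. Friction and masses are not known exactly. Their poses are not given: they have to be found in the camera images.
- limiter: White limiter box fixed to the bench, 220 (x) x 300 (y) x 95 mm high. Origin: centre of its underside; x points from its front face (display, knobs) to its rear, y to its left. Flat level top at z 95 mm, from front to rear: white rim; grey strip, x -95 to -41 mm, full width; aluminium hatch, x -40 to +71, y -76 to +76 mm, flush; white rear margin with three lamps.
- strip_mid (a point): Middle of the grey strip, on its hard level upper face; axes as the box's. The release plate is let into the strip at this point's x, its centre anywhere within 40 mm to either side along y, differing from box to box. Same grey, in an opening 40 (x) x 46 (y) mm, plate 1 mm smaller all round, face 2 mm below the strip. The rest of the strip does not give.
- release (a joint): How far the release plate is pressed in, m: 0 at rest, 0.005 at its stop. It moves straight down against a spring, 1.4 N at first and 4.9 N at the stop, and frees the hatch at about 4 mm; it springs back when let go.
- hatch (a joint): Hatch angle, rad: 0 shut and flush, 2.4 fully open. Aluminium plate 4 mm thick, hinged along its rear edge; once freed by the release, its spring swings it up and back, away from the strip, to fully open in about 2 s, and keeps it there. It opens in no other way.
- hatch_edge (a point): Middle of the hatch's front edge, on its upper face, 111 mm from the hinge; it moves with the hatch.
- reset (a joint): How far the blue reset button is pressed in, m: 0 at rest, 0.005 fully home. It needs 1.5 N at first and 5 N at the stop, moves straight down and springs back.
- reset_top (a point): Centre of the top of the blue reset button: 26 mm across, in a black collar 42 mm across, 5 mm proud of it. It stands in the compartment under the hatch, at x 0, y +40 mm of the box, its top 14 mm below the box's top; seen only when the hatch is open. Compartment 113 (x) x 154 (y) mm, 35 mm deep; other fittings in it are lower than the button and over 30 mm from its centre.
- flask_mid (a point): Conical glass flask standing on the bench beside the box, 82 mm across at the foot, 128 mm high; the point lies on its axis 60 mm up. Leave it alone.
- sleeve_mid (a point): Open steel sleeve standing on end beside the box, 68 mm across, 100 mm high; the point is its centre. Leave it alone.
- jar_mid (a point): Amber jar with a white cap, 56 mm across, 85 mm high, standing near the rear left of the box; the point is its centre, 42 mm up. Leave it alone.
- spanner: Steel spanner lying flat on the bench in front of the box, across it, about 180 mm long along its x axis; origin on its underside. Leave it alone.

How it is judged:
On the way, in this order (a step that is already met when the one before it is completed fails the run):
1. the hatch has sprung open (value of joint hatch above 2 rad), for 0.2 s.
2. the reset button is pressed fully home (value of joint reset above 0.004 m), for 0.1 s.
At the end, for the whole second after the job is handed in: The hatch stands open by more than 2.0 rad, the release plate and the reset button have sprung back to within 1.5 mm of their rest positions, and the flask, sleeve, jar and spanner are within 20 mm of where they stood (value of joint hatch above 2 rad and value of joint each of release, reset below 0.0015 m and distance of each of flask_mid, sleeve_mid, jar_mid, spanner from where it was at the start of the episode below 0.02 m); the robot touches nothing.
It fails at once if lab ware is lifted, shifted by more than 20 mm or tipped (distance of any of flask_mid, sleeve_mid, jar_mid, spanner from where it was at the start of the episode above 0.02 m or angle between any of flask_mid, sleeve_mid, jar_mid's own z axis and vertical above 0.35 rad).
It also fails if it takes over 51 s, if anything falls off the work surface, if the arm or the gripper's body presses on something with over 40 N, if the wrist force passes 120 N, or if a joint passes its speed limit or range.

ROBOT

A 6-joint arm with a two-finger parallel gripper is mounted at the origin on the work surface. World frame = base frame: x ahead of the robot, y to its left, z up, the work surface at z = 0. Lengths are in m, angles in rad, forces in N, time in s.
With the tool pointing down it reaches from about 0.3 to 0.775 m from the base axis. Payload 14.6 kg.
Tool frame: the origin (TCP) lies at the very end of the fingers, on their centre line; the grasp point (between the pads) lies 19 mm behind it; z points along the fingers, y is the line along which they close (so a half turn about z gives the same grasp; the last joint's range is limited). The gripper opens to 94 mm and grips with 3 to 60 N. Pads are 16 mm wide; open, the fingers measure 119 mm over their backs; the gripper's body (75 mm by 177 mm) begins 78 mm behind the grasp point.
Start: joints at [-1.388, 0.3, 1.521, -0, 1.321, -0.067], TCP at [0.136, -0.533, 0.205] pointing down, gripper open.
Joint ranges: [-3.03, 3.03], [-0.79, 2.21], [0.23, 2.52], [-1.04, 4.18], [0, 3.07], [-2.55, 2.55]. Speed limits (rad/s): [2.22, 2.22, 2.57, 3.14, 3.14, 3.14].

INTERFACE

Orientations are given as [roll, pitch, yaw] about the fixed x, y, z axes, in that order (R = Rz(yaw) Ry(pitch) Rx(roll)).
In Python, from station import ctrl gives the robot as it stands.
- The arm moves only by the shell command python3 -m pendant 'ROWS' [OPENING] [FORCE]. ROWS is JSON, a list of rows, each a list of 2 entries, a list of its own where there are three numbers: the shift along the world's x, y, z in cm, then the turn about the world's z in rad. A call has 1 to 20 rows; each row shifts and turns the commanded pose from where the row before left it; what a row does not reach is not made up. A row lasts 1/12 s, in which the tool goes at most 41.7 mm and 7.16 degrees, less where a joint would pass 70% of its speed; a pose out of reach is approached as far as the arm can. A call is refused whole if a number of a shift passes 4.17 or a number of a turn 0.125, either way. A call with a gripper value outside its range is refused whole. OPENING is the opening, from 0 (shut) to 1 (fully open), set as the call begins (- or left out, the last holds). The fingers move at their own pace and stop on an object; FORCE is the grip in N (left out, the last holds). Time passes only in rows, so rows that do not move let the fingers close. It gives the time, the measured TCP pose, the force, the opening and the grip force at its end, in the units of the state.
- ctrl.get_obs(): the state, without advancing time (a new reading comes with each control period).
- ctrl.camera(name): name is "side" or "top" or "wrist"; returns a dict with "color" (400x640x3 uint8, red, green, blue), "intrinsics" (3x3 intrinsics, pixels), "camera_from_world" (4x4, takes a point from world to camera coordinates). Camera axes: x right, y down, z forward; pixel columns grow to the right and rows downward; lengths in m; the calibration is good to about 2 mm. A picture is of the moment at which its call begins. There is no depth.
- ctrl.hand_in(): hands the job in; it is judged then, once.
The state is a dict: "time_s": time; "qpos": joint angles; "joint_vel": joint speeds; "tau": joint torques, N m; "ee_pos": TCP position; "eef_rot": TCP orientation; "force": force on the tool from outside, world axes, zero at the start; "moment": the same for the moment, N m; "grip_width": finger opening in m; "grip_force": force on a finger pad.
Only numpy, scipy, OpenCV 4.12 (cv2) and the standard library are available. Lean on these libraries where they do the work, as an engineer would, in place of code of your own. Each camera call takes 0.05 s, during which the arm holds its last target. There are 200 camera calls.

## Working session

There is one attempt and no reset: what is moved stays moved. The work goes in short steps, Python scripts to look and compute and a shell command to move; the robot and the scene stay as the last step left them, time stands still between calls to the robot, and variables do not carry over. Pictures are saved under pics/ and viewed, at most 10 in all, crops included, and the job is handed in when it is done.

```bash
mkdir -p pics
cat > h.py <<'E'
import numpy as np,cv2
from station import ctrl
def snap(n,f):
    c=ctrl.camera(n);cv2.imwrite(f,c["color"][:,:,::-1]);np.savez(f+'.npz',**c);return c
def load(f): return np.load(f+'.npz')
def ray(c,u,v,z):
    K=c["intrinsics"];T=c["camera_from_world"];R=T[:3,:3];o=-R.T@T[:3,3]
    d=R.T@np.linalg.solve(K,[u,v,1.]);return o+d*(z-o[2])/d[2]
def proj(c,p):
    T=c["camera_from_world"];q=c["intrinsics"]@(T[:3,:3]@np.array(p)+T[:3,3]);return q[:2]/q[2]
E
python3 - <<'E'
from h import *
snap("top","pics/t.png");snap("side","pics/s.png")
o=ctrl.get_obs();print(o["time_s"],o["ee_pos"],o["eef_rot"],o["force"],o["grip_width"])
E
```

```text
0.1 [ 0.13594321 -0.5327054   0.2049692 ] [-3.14062156e+00 -7.33823674e-05  2.49846944e-01] [-0.08549603 -0.18979201 -1.3978321 ] 0.09385237589137352
```

View pics/t.png

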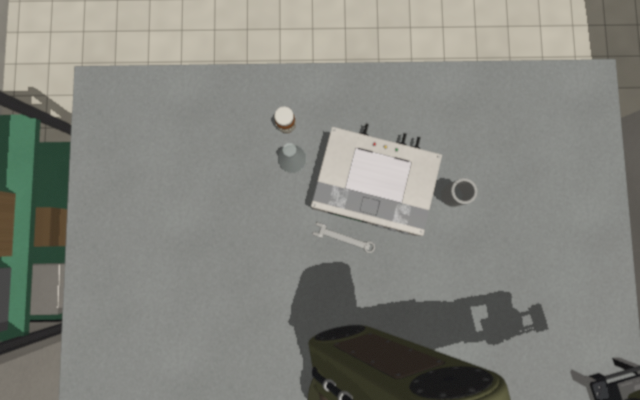

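View pics/s.png

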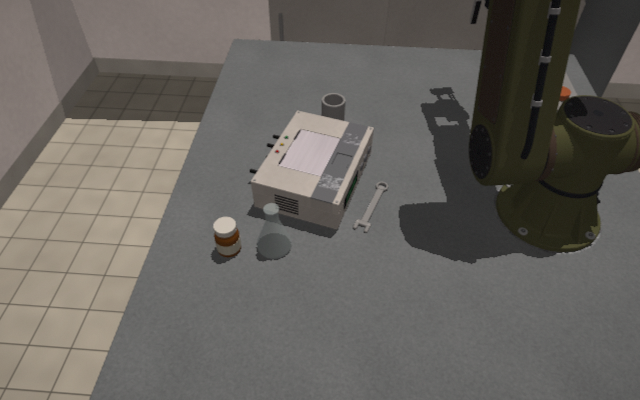

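The top view shows the box with top corners near (332,128), (441,155), (424,235) and (312,205). There is a faint square at about (370,205) on the strip. The flask is at (291,157), the jar at (284,118), the sleeve at (464,191) and the spanner at (345,238). I'll zoom in and compute the box pose.

Run:
```python
from h import *
c=load("pics/t.png");im=c["color"][:,:,::-1]
cv2.imwrite("pics/tz.png",cv2.resize(im[115:245,300:450],None,fx=4.6,fy=4.6,interpolation=cv2.INTER_CUBIC))
for n,z,p in [("RL",.095,(332,128)),("RR",.095,(441,155)),("FR",.095,(424,235)),("FL",.095,(312,205)),("sq",.095,(370,205)),("flask",.06,(291,154)),("sleeve",.1,(464,191)),("jar",.085,(284,117))]: print(n,ray(c,*p,z).round(3))
```

```text
RL [0.728 0.046 0.095]
RR [ 0.651 -0.241  0.095]
FR [ 0.44  -0.188  0.095]
FL [0.523 0.102 0.095]
sq [ 0.521 -0.049  0.095]
flask [0.667 0.159 0.06 ]
sleeve [ 0.553 -0.296  0.1  ]
jar [0.763 0.175 0.085]
```

View pics/tz.png

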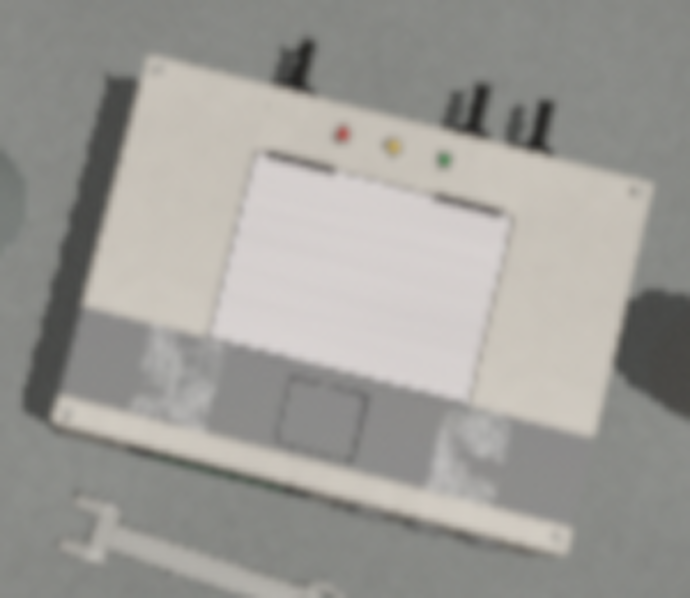

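The zoom shows a thin outline about 46 mm wide on the strip at (370,206), next to worn patches. It could be a decoy, so I'll test it by feel. Box centre is about (0.586,-0.070), yaw about -0.265. I'll move over the outline with the fingers shut.

```bash
python3 -m pendant '[[[1.9,2.4,0],-0.026],[[1.9,2.4,0],-0.026],[[1.9,2.4,0],-0.026],[[1.9,2.4,0],-0.026],[[1.9,2.4,0],-0.026],[[1.9,2.4,0],-0.026],[[1.9,2.4,0],-0.026],[[1.9,2.4,0],-0.026],[[1.9,2.4,0],-0.026],[[1.9,2.4,0],-0.026],[[1.9,2.4,0],-0.026],[[1.9,2.4,0],-0.026],[[1.9,2.4,0],-0.026],[[1.9,2.4,0],-0.026],[[1.9,2.4,0],-0.026],[[1.9,2.4,0],-0.026],[[1.9,2.4,0],-0.026],[[1.9,2.4,0],-0.026],[[1.9,2.4,0],-0.026],[[1.9,2.4,0],-0.026]]' 0 20
python3 -m pendant '[[[0.5,0.3,-2.5],0],[[0,0,-2.5],0],[[0,0,-1],0],[[0,0,0],0]]'
python3 - <<'E'
from h import *
c=snap("wrist","pics/w.png");print(ctrl.get_obs()["force"])
E
```

```text
time_s: 1.77
ee_pos: [0.5166, -0.0514, 0.2052]
eef_rot: [3.142, 0.0, -0.271]
force: [0.2, -0.4, 0.8]
grip_width: 0.0006
grip_force: 0.0
time_s: 2.1
ee_pos: [0.5197, -0.0498, 0.1431]
eef_rot: [3.141, 0.005, -0.27]
force: [-0.3, 0.7, -0.0]
grip_width: 0.0007
grip_force: 0.0
[ 0.37842905 -0.56590631  0.20185539]
```

View pics/w.png

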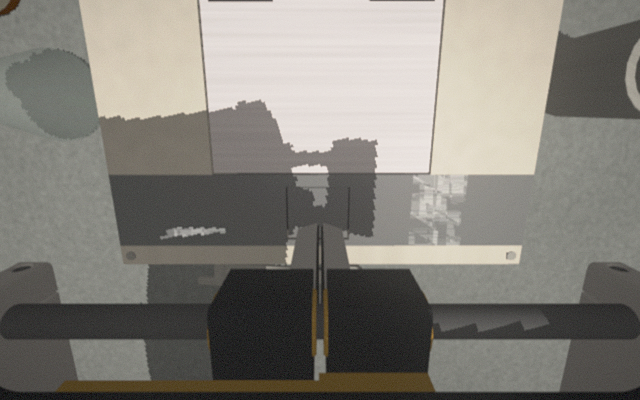

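The wrist view shows the outline at columns 287–349, centred under the fingers, with its front edge at row ~240. Next I'll lower gently and feel.

```bash
python3 -m pendant '[[[0,0,-2],0],[[0,0,-2],0],[[0,0,-0.4],0],[[0,0,0],0],[[0,0,0],0]]'; python3 -m pendant '[[[0,0,-0.2],0],[[0,0,-0.1],0],[[0,0,-0.1],0],[[0,0,0],0],[[0,0,0],0]]'; python3 -m pendant '[[[0,0,-0.1],0],[[0,0,-0.1],0],[[0,0,0],0],[[0,0,0],0]]'
```

```text
time_s: 2.57
ee_pos: [0.5216, -0.0502, 0.103]
eef_rot: [-3.141, -0.002, -0.271]
force: [0.1, -0.2, 0.4]
grip_width: 0.0005
grip_force: 0.0
time_s: 2.98
ee_pos: [0.521, -0.0499, 0.0976]
eef_rot: [-3.142, -0.0, -0.27]
force: [-0.6, 0.3, 0.7]
grip_width: 0.0005
grip_force: 0.0
time_s: 3.32
ee_pos: [0.5209, -0.0499, 0.0954]
eef_rot: [-3.142, 0.0, -0.27]
force: [-0.2, 0.9, -0.1]
grip_width: 0.0004
grip_force: 0.0
```

```bash
for i in 1 ; do python3 -m pendant '[[[0,0,-0.1],0],[[0,0,-0.05],0],[[0,0,0],0],[[0,0,0],0]]'; done;  python3 -m pendant '[[[0,0,-0.1],0],[[0,0,0],0],[[0,0,0],0]]'
```

```text
time_s: 3.65
ee_pos: [0.5209, -0.0499, 0.0939]
eef_rot: [3.142, 0.0, -0.27]
force: [-0.2, 0.2, -0.8]
grip_width: 0.0003
grip_force: 0.0
time_s: 3.9
ee_pos: [0.521, -0.0499, 0.093]
eef_rot: [-3.142, -0.0, -0.27]
force: [0.7, 0.5, 1.2]
grip_width: 0.0004
grip_force: 0.4
```

```bash
python3 -m pendant '[[[0,0,-0.1],0],[[0,0,0],0],[[0,0,0],0]]'; python3 -m pendant '[[[0,0,-0.1],0],[[0,0,0],0],[[0,0,0],0]]'
```

```text
time_s: 4.15
ee_pos: [0.521, -0.0499, 0.092]
eef_rot: [-3.142, -0.0, -0.27]
force: [0.1, 0.2, 1.3]
grip_width: 0.0005
grip_force: 0.8
time_s: 4.4
ee_pos: [0.521, -0.0499, 0.091]
eef_rot: [-3.142, -0.0, -0.27]
force: [0.1, -1.5, 2.2]
grip_width: 0.0005
grip_force: 1.3
```

The surface gives softly, so this is the plate. I'll press it on to about 0.0885.

```bash
python3 -m pendant '[[[0,0,-0.1],0],[[0,0,-0.1],0],[[0,0,-0.05],0],[[0,0,0],0],[[0,0,0],0],[[0,0,0],0]]'
python3 - <<'E'
from h import *
snap("side","pics/s2.png")
E
```

```text
time_s: 4.9
ee_pos: [0.5211, -0.0499, 0.0885]
eef_rot: [-3.142, -0.0, -0.27]
force: [0.3, -0.5, 4.0]
grip_width: 0.0008
grip_force: 2.2
```

View pics/s2.png

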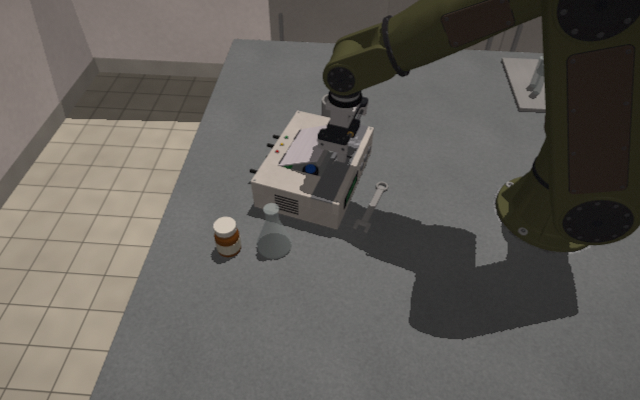

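The hatch is freed and rising, and the blue button shows at (311,170). I'll lift clear and move back.

```bash
python3 -m pendant '[[[0,0,1],0],[[0,0,1.5],0],[[-1.5,0.4,2],0],[[-2,0.5,0.5],0],[[-1,0.3,0],0],[[0,0,0],0],[[0,0,0],0],[[0,0,0],0],[[0,0,0],0],[[0,0,0],0],[[0,0,0],0],[[0,0,0],0],[[0,0,0],0],[[0,0,0],0],[[0,0,0],0],[[0,0,0],0],[[0,0,0],0],[[0,0,0],0],[[0,0,0],0],[[0,0,0],0]]'
python3 -m pendant '[[[0,0,0],0],[[0,0,0],0],[[0,0,0],0],[[0,0,0],0],[[0,0,0],0],[[0,0,0],0],[[0,0,0],0],[[0,0,0],0]]'
python3 - <<'E'
from h import *
for n in ("top","side","wrist"):
    c=snap(n,f"pics/{n}3.png");h=cv2.cvtColor(c["color"],cv2.COLOR_RGB2HSV)
    m=cv2.inRange(h,(100,130,50),(125,255,255))
    k,_,st,ce=cv2.connectedComponentsWithStats(m)
    for i in range(1,k):
        if st[i,4]>15: print(n,st[i],ce[i].round(1),ray(c,*ce[i],.081).round(4))
a=cv2.resize(load("pics/top3.png")["color"][100:250,260:480],None,fx=2,fy=2)
b=load("pics/wrist3.png")["color"]
o=np.zeros((600,640,3),np.uint8);o[:300,:440]=a;o[300:,:480]=cv2.resize(b,(480,300));cv2.imwrite("pics/m3.png",o[:,:,::-1])
E
```

```text
time_s: 6.62
ee_pos: [0.476, -0.0379, 0.1385]
eef_rot: [-3.142, -0.0, -0.27]
force: [0.4, 0.5, -0.1]
grip_width: 0.0005
grip_force: 0.0
time_s: 7.28
ee_pos: [0.476, -0.0379, 0.1385]
eef_rot: [-3.142, -0.0, -0.27]
force: [0.8, 0.3, -0.1]
grip_width: 0.0002
grip_force: 0.0
top [357 173  10  10  84] [361.3 177.4] [ 0.5959 -0.0298  0.081 ]
side [305 164  11   9  76] [309.9 168.2] [ 0.5965 -0.0239  0.081 ]
wrist [ 242   25   39   41 1247] [261.4  45.2] [ 0.5957 -0.0301  0.081 ]
```

View pics/m3.png

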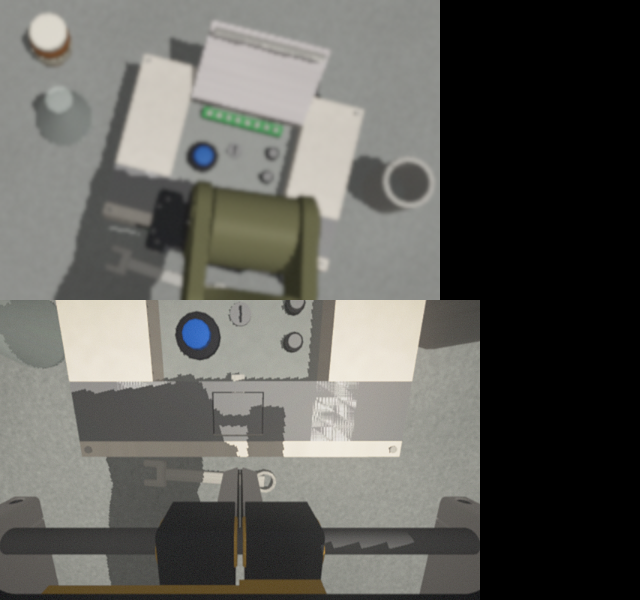

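The hatch stands open. The blue button is at (0.596,-0.030) in the top and wrist views, so I'll move over it and press.

```bash
python3 -m pendant '[[[3,0.2,0],0],[[3,0.2,0],0],[[3,0.2,0],0],[[3,0.2,0],0],[[0,0,0],0],[[0,0,-2],0],[[0,0,-2],0],[[0,0,-1],0],[[0,0,0],0],[[0,0,0],0]]'; python3 -m pendant '[[[0,0,-0.4],0],[[0,0,-0.2],0],[[0,0,-0.2],0],[[0,0,0],0],[[0,0,0],0],[[0,0,0],0]]'
```

```text
time_s: 8.27
ee_pos: [0.5958, -0.0299, 0.0888]
eef_rot: [3.142, 0.0, -0.27]
force: [0.6, -0.6, -0.1]
grip_width: 0.0003
grip_force: 0.0
time_s: 8.77
ee_pos: [0.5962, -0.03, 0.0809]
eef_rot: [-3.141, -0.001, -0.27]
force: [0.3, 0.4, 1.5]
grip_width: 0.0005
grip_force: 0.8
```

```bash
python3 -m pendant '[[[0,0,-0.2],0],[[0,0,-0.2],0],[[0,0,-0.1],0],[[0,0,0],0],[[0,0,0],0],[[0,0,0],0]]';  python3 -m pendant '[[[0,0,-0.05],0],[[0,0,0],0],[[0,0,0],0],[[0,0,0],0]]'
```

```text
time_s: 9.27
ee_pos: [0.5963, -0.03, 0.0762]
eef_rot: [-3.141, -0.001, -0.27]
force: [-3.1, 0.2, 10.1]
grip_width: 0.0002
grip_force: 4.9
time_s: 9.6
ee_pos: [0.5963, -0.03, 0.0761]
eef_rot: [-3.141, -0.001, -0.27]
force: [-3.5, -0.4, 14.1]
grip_width: 0.0007
grip_force: 6.9
```

The force climbs steeply past 5 N, so the button is at its stop. I'll lift and retreat.

```bash
python3 -m pendant '[[[0,0,1],0],[[0,0,2],0],[[0,0,3],0],[[-2,0.5,2],0],[[-3,0.8,0],0],[[-3,0.8,0],0],[[-3,0.8,0],0],[[-3,0.8,0],0],[[-1,0,0],0],[[0,0,0],0],[[0,0,0],0],[[0,0,0],0]]'
python3 - <<'E'
from h import *
a=snap("top","pics/t4.png")["color"];b=snap("wrist","pics/w4.png")["color"]
o=np.zeros((600,640,3),np.uint8);o[:300,:440]=cv2.resize(a[100:250,260:480],None,fx=2,fy=2);o[300:,:480]=cv2.resize(b,(480,300));cv2.imwrite("pics/m4.png",o[:,:,::-1])
E
```

```text
time_s: 10.6
ee_pos: [0.4468, 0.0069, 0.1551]
eef_rot: [-3.142, -0.0, -0.27]
force: [0.9, 0.2, 0.3]
grip_width: 0.0005
grip_force: 0.0
```

View pics/m4.png

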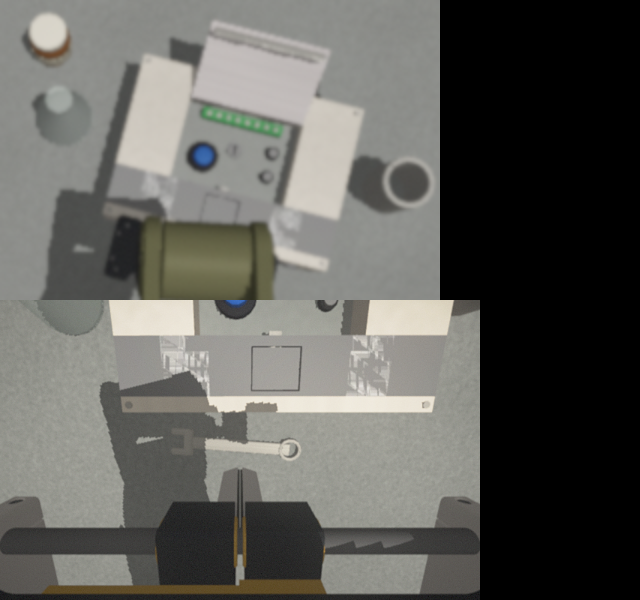

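The hatch is open, the plate and button have sprung back, the lab ware is undisturbed and the hand is clear, so I'll hand in.

```bash
python3 -c "
from station import ctrl
print(ctrl.hand_in())"
```

```text
the job is handed in; nothing more can be done
None
```

The job is handed in, with no verdict returned: the release plate was found by feel and pressed, the hatch sprang open and stayed open, the blue reset was pressed to its stop, and the hand was withdrawn with the lab ware untouched.

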